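# Run a finger along the trunking lid to close it

## Task

Close the lid of the L-shaped trunking: starting at the round box, run your fingertips along the row of lid pieces, following the run over the corner fitting to the square box, and press each piece fully home in turn. Do it in one pass, keeping your fingertips touching or within 3 cm of the trunking from the first piece to the last, and press lightly, without ramming or striking it. Do not pull any lid piece up, and leave the loose tools and parts where they lie.

Things in the scene. Friction and masses are not known exactly. Their poses are not given: they have to be found in the camera images.
- trunk: Plywood training board, 345 x 420 x 10 mm, fixed to the bench, carrying an L-shaped run of white plastic cable trunking 42 mm wide. Origin on the bench surface under the centre of the corner fitting, z up. The long leg runs from the corner along -y (230 mm), the short leg along +x (164 mm).
- corner (a point): Centre of the top of the fixed square corner fitting (64 x 64 mm), 33 mm above the bench, so 2 mm lower than the lid pieces when home.
- long_end (a point): Outer end of the long leg, 230 mm from the corner centre, on the centre line, 33 mm above the bench.
- short_end (a point): Outer end of the short leg, 164 mm from the corner centre, on the centre line, 33 mm above the bench.
- round_box: Round open white junction box, 68 mm across, 34 mm high, fixed on the board at one end of the run (either end), its top 44 mm above the bench. Origin at the centre of its underside, about 37 mm beyond the end of the trunking.
- square_box: Square open white box, 70 x 70 x 34 mm, fixed on the board at the other end of the run, its top 44 mm above the bench. Origin at the centre of its underside.
- lid1 (a joint): Movement of this lid piece in m: about 0 as found (standing 5 mm proud; starts vary by 1 mm), 0.005 pressed fully home, negative if pulled up. It goes down level wherever it is pressed, resists with about 2.5 N of friction (no spring), stays where it is left, and meets a firm stop when home.
- lid1_top (a point): Outermost lid piece of the long leg, one of five identical white lid pieces, 64 mm long along the run, 42 mm wide, with 2 mm gaps between pieces. The point is the middle of its flat top (flat for 32 mm; the last 16 mm at either end slope down by 5.5 mm). The flat top is 40 mm above the bench as found and 35 mm when the piece is home.
- lid2 (a joint): Movement of this lid piece in m: about 0 as found (standing 5 mm proud; starts vary by 1 mm), 0.005 pressed fully home, negative if pulled up. It goes down level wherever it is pressed, resists with about 2.5 N of friction (no spring), stays where it is left, and meets a firm stop when home.
- lid2_top (a point): Middle lid piece of the long leg, one of five identical white lid pieces, 64 mm long along the run, 42 mm wide, with 2 mm gaps between pieces. The point is the middle of its flat top (flat for 32 mm; the last 16 mm at either end slope down by 5.5 mm). The flat top is 40 mm above the bench as found and 35 mm when the piece is home.
- lid3 (a joint): Movement of this lid piece in m: about 0 as found (standing 5 mm proud; starts vary by 1 mm), 0.005 pressed fully home, negative if pulled up. It goes down level wherever it is pressed, resists with about 2.5 N of friction (no spring), stays where it is left, and meets a firm stop when home.
- lid3_top (a point): Lid piece of the long leg next to the corner, one of five identical white lid pieces, 64 mm long along the run, 42 mm wide, with 2 mm gaps between pieces. The point is the middle of its flat top (flat for 32 mm; the last 16 mm at either end slope down by 5.5 mm). The flat top is 40 mm above the bench as found and 35 mm when the piece is home.
- lid4 (a joint): Movement of this lid piece in m: about 0 as found (standing 5 mm proud; starts vary by 1 mm), 0.005 pressed fully home, negative if pulled up. It goes down level wherever it is pressed, resists with about 2.5 N of friction (no spring), stays where it is left, and meets a firm stop when home.
- lid4_top (a point): Lid piece of the short leg next to the corner, one of five identical white lid pieces, 64 mm long along the run, 42 mm wide, with 2 mm gaps between pieces. The point is the middle of its flat top (flat for 32 mm; the last 16 mm at either end slope down by 5.5 mm). The flat top is 40 mm above the bench as found and 35 mm when the piece is home.
- lid5 (a joint): Movement of this lid piece in m: about 0 as found (standing 5 mm proud; starts vary by 1 mm), 0.005 pressed fully home, negative if pulled up. It goes down level wherever it is pressed, resists with about 2.5 N of friction (no spring), stays where it is left, and meets a firm stop when home.
- lid5_top (a point): Outermost lid piece of the short leg, one of five identical white lid pieces, 64 mm long along the run, 42 mm wide, with 2 mm gaps between pieces. The point is the middle of its flat top (flat for 32 mm; the last 16 mm at either end slope down by 5.5 mm). The flat top is 40 mm above the bench as found and 35 mm when the piece is home.
- screwdriver: Loose screwdriver lying on the board, not part of the job. Origin at its underside.
- tape_measure: Loose tape measure standing on the board, 62 x 34 x 58 mm, not part of the job. Origin at the centre of its underside.
- coupler: Loose white tube coupler standing on the board, 29 mm across, 45 mm high, not part of the job. Origin at the centre of its underside.

How it is judged:
By the outcome, as a careful person would: the job done as asked, in the order asked, and still so for the second after the job is handed in, with the robot touching nothing.
It also fails if it takes over 48 s, if anything falls off the work surface, if the arm or the gripper's body presses on something with over 40 N, if the wrist force passes 120 N, or if a joint passes its speed limit or range.

## Robot

A 6-joint arm with a two-finger parallel gripper is mounted at the origin on the work surface. World frame = base frame: x ahead of the robot, y to its left, z up, the work surface at z = 0. Lengths are in m, angles in rad, forces in N, time in s.
With the tool pointing down it reaches from about 0.375 to 0.925 m from the base axis. Payload 5.7 kg.
Tool frame: the origin (TCP) lies between the finger pads; the fingertips stand 19 mm ahead of it and the grasp point (between the pads) is the TCP; z points along the fingers, y is the line along which they close (so a half turn about z gives the same grasp; the last joint's range is limited). The gripper opens to 88 mm and grips with 3 to 60 N. Pads are 20 mm wide; open, the fingers measure 115 mm over their backs; the gripper's body (75 mm by 178 mm) begins 61 mm behind the grasp point.
Start: joints at [1.019, 0.359, 1.51, -0, 1.272, -0.115], TCP at [0.254, 0.544, 0.242] pointing down, gripper open.
Joint ranges: [-2.97, 2.97], [-1.01, 2.36], [0.21, 2.38], [-0.96, 4.11], [0.2, 2.71], [-2.98, 2.98]. Speed limits (rad/s): [2.39, 2.39, 3.14, 3.14, 3.14, 3.14].

## Interface

Orientations are given as a unit quaternion [w, x, y, z].
In Python, from station import manip gives the robot as it stands. The module is installed in compiled form; this text tells all that it offers.
- The arm moves only by the shell command python3 -m jog 'ROWS' [OPENING] [FORCE]. ROWS is JSON, a list of rows, each an object with "xyz": the shift along the tool's x, y, z as a fraction of full scale, a list of three; "dr": the turn, a rotation vector about the tool's x, y, z as a fraction of full scale, a list of three. In form: [{"xyz": [x, y, z], "dr": [rx, ry, rz]}, ...]. A call has 1 to 12 rows; each row is the pose to reach, as a shift and turn from the pose commanded when the call began, along the tool's axes at that moment, turning the shorter way round; what a row does not reach only later rows make up. Full scale, the value 1, is 0.5 m for a shift and 2 pi rad for a turn. A row lasts 1/12 s, in which the tool goes at most 41.7 mm and 7.16 degrees, less where a joint would pass 70% of its speed; a pose out of reach is approached as far as the arm can. A call with a number of a shift or a turn outside -1 to 1 is refused whole. A call with a gripper value outside its range is refused whole. OPENING is the closure, from -1 (fully open) to 1 (shut), so that 0 is half open, set as the call begins (- or left out, the last holds). The fingers move at their own pace and stop on an object; FORCE is the grip in N (left out, the last holds). Time passes only in rows, so rows that repeat a pose let the fingers close. It gives the time, the measured TCP pose, the force, the opening and the grip force at its end, in the units of the state.
- manip.observe(): the state, without advancing time (a new reading comes with each control period).
- manip.capture(name): name is "side" or "top" or "wrist"; returns the picture (480x640x3 uint8, red, green, blue); there is no depth.
- manip.camera_params(name): a dict with "camera_matrix" (3x3 intrinsics, pixels), "world_from_camera" (4x4, takes a point from camera to world coordinates). Camera axes: x right, y down, z forward; pixel columns grow to the right and rows downward; lengths in m; the calibration is good to about 2 mm. A picture is of the moment at which its call begins: read the wrist's pose just before it. camera_params takes no time and is no camera call; for the wrist camera it gives the pose at the moment of the call.
- manip.job_done(): hands the job in; it is judged then, once.
The state is a dict: "clock": time; "joints": joint angles; "joint_velocities": joint speeds; "effort": joint torques, N m; "eef_pos": TCP position; "tool_rot": TCP orientation; "force": force on the tool from outside, world axes, zero at the start; "torque": the same for the moment, N m; "grip_width": finger opening in m; "grip_force": force on a finger pad.
Only numpy, scipy, OpenCV 4.12 (cv2) and the standard library are available. Lean on these libraries where they do the work, as an engineer would, in place of code of your own. Each camera call takes 0.05 s, during which the arm holds its last target. There are 200 camera calls.

## Working session

There is one attempt and no reset: what is moved stays moved. The work goes in short steps, Python scripts to look and compute and a shell command to move; the robot and the scene stay as the last step left them, time stands still between calls to the robot, and variables do not carry over. Pictures are saved under pics/ and viewed, at most 10 in all, crops included, and the job is handed in when it is done.

```bash
mkdir -p pics; python3 - <<'E'
from station import manip
import cv2
for n in("top","side"):
    cv2.imwrite(f"pics/{n}0.png",manip.capture(n)[:,:,::-1])
print(manip.observe())
for n in("top","side"): print(manip.camera_params(n))
E
```

```text
{'clock': 0.1, 'joints': array([ 1.01888449e+00,  3.59419933e-01,  1.51128106e+00, -4.74782040e-05,
        1.27250570e+00, -1.15084362e-01]), 'joint_velocities': array([ 4.42447497e-04, -3.92378526e-04, -3.00448336e-03, -6.77000180e-05,
       -7.86912627e-04,  9.62231613e-04]), 'effort': array([-7.72241629e-05, -5.16355169e+01, -2.71410549e+01,  6.77638664e-02,
        2.77252524e-02, -3.22296660e-05]), 'eef_pos': array([0.25355181, 0.5431626 , 0.24091781]), 'tool_rot': array([-2.42742339e-04,  2.16674419e-01,  9.76243589e-01, -7.69979602e-04]), 'force': array([ 0.43504984,  0.23955078, -0.00212547]), 'torque': array([-0.02659543,  0.07131627, -0.0106358 ]), 'grip_force': 0.0, 'grip_width': 0.08779275220454408}
{'camera_matrix': array([[488.76575341,   0.        , 317.78594167],
       [  0.        , 488.76575341, 238.03750343],
       [  0.        ,   0.        ,   1.        ]]), 'world_from_camera': array([[ 0.01622025, -0.99840121,  0.05414728,  0.58043143],
       [-0.99985827, -0.01644054, -0.00362532, -0.01393367],
       [ 0.00450974, -0.0540808 , -0.99852638,  0.82764969],
       [ 0.        ,  0.        ,  0.        ,  1.        ]])}
{'camera_matrix': array([[473.62141051,   0.        , 321.09938961],
       [  0.        , 473.62141051, 243.59190563],
       [  0.        ,   0.        ,   1.        ]]), 'world_from_camera': array([[ 0.67987307, -0.50860215,  0.52829581,  0.1827432 ],
       [-0.73331762, -0.46736619,  0.49377536, -0.42812027],
       [-0.00422761, -0.7231132 , -0.69071661,  0.64169837],
       [ 0.        ,  0.        ,  0.        ,  1.        ]])}
```

View pics/top0.png

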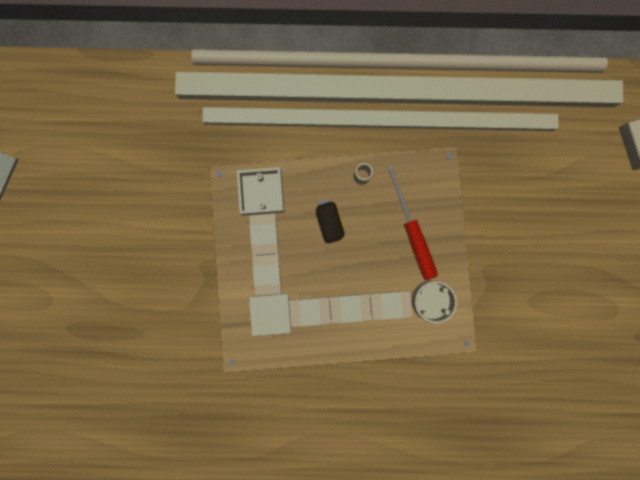

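The top view shows the round box at (435,302), the corner at (270,315) and the square box at (261,190). The run therefore goes lid1 → lid5. The tape measure is at (330,222) and the screwdriver at (420,250). I'll enlarge this to read the corners.

```bash
python3 - <<'E'
import cv2
a=cv2.imread("pics/top0.png")[160:350,225:475]
cv2.imwrite("pics/crop0.png",cv2.resize(a,None,fx=3.1,fy=3.1,interpolation=cv2.INTER_CUBIC))
E
```

```text
(no output)
```

View pics/crop0.png

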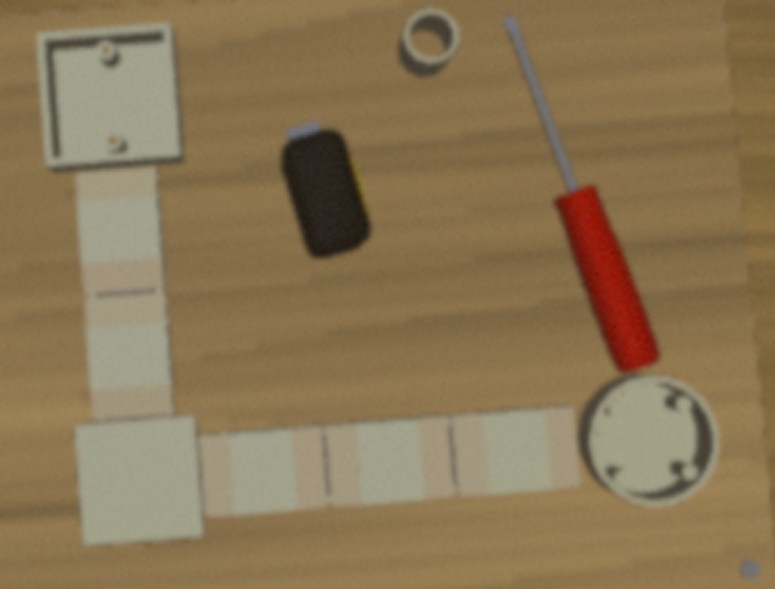

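View pics/side0.png

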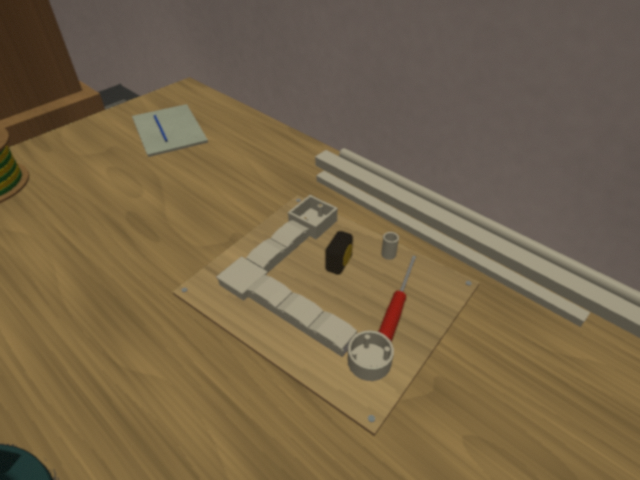

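```bash
cat > h.py <<'E'
import numpy as np
from station import manip
from scipy.spatial.transform import Rotation as R
def px2w(n,uv,z,P=None):
    P=P or manip.camera_params(n);K=P["camera_matrix"];T=P["world_from_camera"]
    d=T[:3,:3]@np.linalg.inv(K)@[*uv,1]; s=(z-T[2,3])/d[2]
    return T[:3,3]+s*d
E
python3 - <<'E'
from h import *
from scipy.optimize import least_squares
pts=[(139,481,.033),(517,448,.04),(391,461,.04),(264,473,.04),(129,355,.04),(120,230,.04)]
L=np.array([(0,0),(0,-.197),(0,-.131),(0,-.065),(.065,0),(.131,0)])
W=np.array([px2w("top",(225+(a)/3.1,160+(b)/3.1),z)[:2] for a,b,z in pts])
f=lambda p:L@np.array([[np.cos(p[2]),np.sin(p[2])],[-np.sin(p[2]),np.cos(p[2])]])+p[:2]
r=least_squares(lambda p:(f(p)-W).ravel(),[.4,.1,0])
print(r.x,np.round(r.fun.reshape(-1,2)*1000,1));print(np.round(f(r.x),4))
s=manip.observe();q=s["tool_rot"];print(R.from_quat(np.r_[q[1:],q[0]]).as_matrix().round(4),s["eef_pos"])
E
```

```text
[0.49782866 0.05822732 0.09983561] [[ 0.2 -0.3]
 [-0.9 -0.7]
 [ 0.2 -0.1]
 [ 0.8  0.1]
 [-0.6  0.2]
 [ 0.3  0.7]]
[[ 0.4978  0.0582]
 [ 0.5175 -0.1378]
 [ 0.5109 -0.0721]
 [ 0.5043 -0.0064]
 [ 0.5625  0.0647]
 [ 0.6282  0.0713]]
[[-9.061e-01  4.231e-01 -8.000e-04]
 [ 4.231e-01  9.061e-01 -1.400e-03]
 [ 1.000e-04 -1.600e-03 -1.000e+00]] [0.25355181 0.5431626  0.24091781]
```

```bash
python3 -m jog '[{"xyz":[-0.02,-0.02,0],"dr":[0,0,0.01]},{"xyz":[-0.06,-0.06,0],"dr":[0,0,0.022]},{"xyz":[-0.11,-0.105,0],"dr":[0,0,0.036]},{"xyz":[-0.16,-0.153,0],"dr":[0,0,0.05]},{"xyz":[-0.21,-0.2,0],"dr":[0,0,0.065]},{"xyz":[-0.26,-0.25,0],"dr":[0,0,0.08]},{"xyz":[-0.31,-0.3,0],"dr":[0,0,0.095]},{"xyz":[-0.36,-0.345,0],"dr":[0,0,0.11]},{"xyz":[-0.41,-0.39,0],"dr":[0,0,0.125]},{"xyz":[-0.46,-0.44,0],"dr":[0,0,0.14]},{"xyz":[-0.5,-0.48,0],"dr":[0,0,0.153]},{"xyz":[-0.527,-0.505,0],"dr":[0,0,0.1647]}]' 1 10
cat > where.py <<'E'
from h import *
import sys
T={'1o':(.5204,-.1680),'1':(.5175,-.1378),'2':(.5109,-.0721),'3':(.5043,-.0064),'c':(.4978,.0582),'4':(.5625,.0647),'5':(.6282,.0713)}
s=manip.observe();q=s["tool_rot"];M=R.from_quat(np.r_[q[1:],q[0]])
print(s["clock"],s["eef_pos"].round(4),s["force"].round(2),s["joints"].round(2),s["grip_width"].round(4))
Y=.09984;D=R.from_matrix(np.array([[-np.sin(Y),np.cos(Y),0],[np.cos(Y),np.sin(Y),0],[0,0,-1]]).T) 
D=R.from_matrix(np.column_stack([[-np.sin(Y),np.cos(Y),0],[np.cos(Y),np.sin(Y),0],[0,0,-1]]))
print("dr",((M.inv()*D).as_rotvec()/2/np.pi).round(4))
for k in sys.argv[2:]: print(k,(M.inv().apply(np.r_[T[k],float(sys.argv[1])]-s["eef_pos"])/.5).round(4))
E
python3 where.py .14 1 2
```

```text
clock: 1.1
eef_pos: [0.3859, 0.2009, 0.2414]
tool_rot: [0.0, 0.673, 0.739, -0.001]
force: [-0.0, 0.5, 0.3]
grip_width: 0.0112
grip_force: 0.0Traceback (most recent call last):
  File "where.py", line 5, in <module>
    print(s["clock"],s["eef_pos"].round(4),s["force"].round(2),s["joints"].round(2),s["grip_width"].round(4))
                                                                                    ^^^^^^^^^^^^^^^^^^^^^
AttributeError: 'float' object has no attribute 'round'
```

```bash
sed -i 's/,s\["grip_width"\].round(4))/,s["grip_width"])/' where.py; python3 where.py .12 1 2
```

```text
1.1 [0.3859 0.2009 0.2414] [-0.03  0.51  0.31] [ 0.32  0.12  1.84 -0.    1.18  0.23] 0.011223002266199026
dr [-0.0001  0.0002 -0.001 ]
1 [-0.6987  0.1988  0.2434]
2 [-0.5667  0.198   0.2433]
```

```bash
python3 -m jog '[{"xyz":[-0.02,0.006,0],"dr":[0,0,0]},{"xyz":[-0.07,0.02,0.01],"dr":[0,0,0]},{"xyz":[-0.14,0.04,0.03],"dr":[0,0,0]},{"xyz":[-0.21,0.06,0.05],"dr":[0,0,0]},{"xyz":[-0.28,0.08,0.075],"dr":[0,0,0]},{"xyz":[-0.35,0.1,0.1],"dr":[0,0,0]},{"xyz":[-0.42,0.12,0.125],"dr":[0,0,0]},{"xyz":[-0.49,0.14,0.15],"dr":[0,0,0]},{"xyz":[-0.56,0.16,0.18],"dr":[0,0,0]},{"xyz":[-0.62,0.177,0.21],"dr":[0,0,0]},{"xyz":[-0.67,0.19,0.235],"dr":[0,0,0]},{"xyz":[-0.6987,0.1988,0.2434],"dr":[0,0,-0.001]}]'
python3 -m jog '[{"xyz":[0,0,0],"dr":[0,0,0]},{"xyz":[0,0,0],"dr":[0,0,0]},{"xyz":[0,0,0],"dr":[0,0,0]}]'
python3 where.py .064 1o 1
python3 - <<'E'
from h import *
import cv2
cv2.imwrite("pics/w1.png",manip.capture("wrist")[:,:,::-1])
P=manip.camera_params("wrist");Ti=np.linalg.inv(P["world_from_camera"])
for n,p in dict(c=(.4978,.0582,.033),l1=(.5175,-.1378,.04),l2=(.5109,-.0721,.04),l3=(.5043,-.0064,.04),l4=(.5625,.0647,.04)).items():
    v=P["camera_matrix"]@(Ti@[*p,1])[:3];print(n,(v[:2]/v[2]).round(1))
E
```

```text
clock: 2.1
eef_pos: [0.5196, -0.1365, 0.1179]
tool_rot: [-0.001, 0.668, 0.744, -0.0]
force: [-0.1, 0.5, 0.4]
grip_width: 0.0002
grip_force: 0.0
clock: 2.35
eef_pos: [0.5187, -0.1333, 0.12]
tool_rot: [-0.001, 0.668, 0.744, -0.0]
force: [-0.4, -0.1, 0.4]
grip_width: 0.0004
grip_force: 0.0
2.35 [ 0.5187 -0.1333  0.12  ] [-0.39 -0.12  0.36] [-0.38  0.41  1.78  0.    0.95 -0.49] 0.00036434487334951706
dr [-0.0001 -0.0001  0.0011]
1o [-0.0695 -0.004   0.1119]
1 [-0.0088 -0.0034  0.1119]
c [317.7 -77. ]
l1 [316.1 257.5]
l2 [316.5 162.4]
l3 [317.   49.2]
l4 [437.8 -84. ]
```

View pics/w1.png

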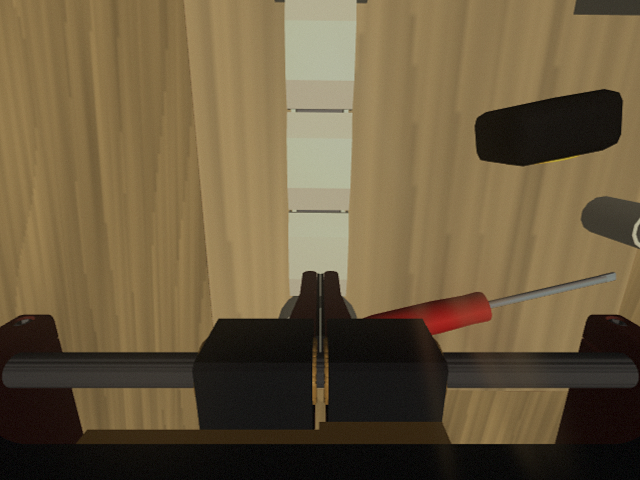

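The wrist view confirms the fit: lid2's flat is centred near (320,162), predicted (316.5,162). The gaps are at rows 211 and 110. I'll descend over lid1.

```bash
python3 -m jog '[{"xyz":[-0.004,-0.002,0.01],"dr":[0,0,0.001]},{"xyz":[-0.008,-0.003,0.03],"dr":[0,0,0.001]},{"xyz":[-0.008,-0.003,0.05],"dr":[0,0,0.001]},{"xyz":[-0.008,-0.003,0.07],"dr":[0,0,0.001]},{"xyz":[-0.008,-0.003,0.09],"dr":[0,0,0.001]},{"xyz":[-0.008,-0.003,0.104],"dr":[0,0,0.001]},{"xyz":[-0.008,-0.003,0.112],"dr":[0,0,0.001]},{"xyz":[-0.008,-0.003,0.114],"dr":[0,0,0.001]},{"xyz":[-0.008,-0.003,0.114],"dr":[0,0,0.001]},{"xyz":[-0.008,-0.003,0.114],"dr":[0,0,0.001]}]'
python3 where.py .054 1
```

```text
clock: 3.23
eef_pos: [0.5184, -0.1387, 0.0631]
tool_rot: [0.0, 0.671, 0.741, 0.0]
force: [-0.0, 0.5, 0.2]
grip_width: 0.0004
grip_force: 0.0
3.2333 [ 0.5184 -0.1387  0.0631] [-0.02  0.47  0.16] [-0.39  0.5   1.82 -0.    0.82 -0.49] 0.000395894070737057
dr [ 0.      0.     -0.0001]
1 [ 0.0019 -0.0017  0.0182]
```

```bash
python3 -m jog '[{"xyz":[0,0,0.002],"dr":[0,0,0]},{"xyz":[0,0,0.004],"dr":[0,0,0]},{"xyz":[0,0,0.006],"dr":[0,0,0]},{"xyz":[0,0,0.008],"dr":[0,0,0]},{"xyz":[0,0,0.01],"dr":[0,0,0]},{"xyz":[0,0,0.012],"dr":[0,0,0]},{"xyz":[0,0,0.0135],"dr":[0,0,0]},{"xyz":[0,0,0.0145],"dr":[0,0,0]},{"xyz":[0,0,0.0155],"dr":[0,0,0]},{"xyz":[0,0,0.0165],"dr":[0,0,0]},{"xyz":[0,0,0.0165],"dr":[0,0,0]}]'

```

```text
clock: 4.15
eef_pos: [0.5183, -0.1386, 0.0547]
tool_rot: [0.0, 0.671, 0.741, -0.0]
force: [0.8, -0.5, 0.9]
grip_width: 0.0003
grip_force: 0.5
```

```bash
python3 -m jog '[{"xyz":[0,0,0.001],"dr":[0,0,0]},{"xyz":[0,0,0.001],"dr":[0,0,0]},{"xyz":[0,0,0.002],"dr":[0,0,0]}]';python3 -m jog '[{"xyz":[0,0,0.0006],"dr":[0,0,0]},{"xyz":[0,0,0.0006],"dr":[0,0,0]},{"xyz":[0,0,0.0006],"dr":[0,0,0]}]'
```

```text
clock: 4.4
eef_pos: [0.5183, -0.1387, 0.0542]
tool_rot: [0.0, 0.671, 0.741, -0.0]
force: [-2.2, 0.6, 15.1]
grip_width: 0.0004
grip_force: 7.3
clock: 4.65
eef_pos: [0.5183, -0.1386, 0.0543]
tool_rot: [0.0, 0.671, 0.741, 0.0]
force: [-2.2, 1.4, 11.4]
grip_width: 0.0005
grip_force: 5.7
```

Lid1 is home: it stops firmly at TCP z 0.0543 with 11 N. Next, lid2.

```bash
python3 -m jog '[{"xyz":[0,0,-0.006],"dr":[0,0,0]},{"xyz":[0.002,0,-0.014],"dr":[0,0,0]},{"xyz":[0.01,0,-0.0195],"dr":[0,0,0]},{"xyz":[0.03,0,-0.0195],"dr":[0,0,0]},{"xyz":[0.055,0,-0.0195],"dr":[0,0,0]},{"xyz":[0.08,0,-0.0195],"dr":[0,0,0]},{"xyz":[0.105,0,-0.0195],"dr":[0,0,0]},{"xyz":[0.125,0,-0.0195],"dr":[0,0,0]},{"xyz":[0.132,0,-0.0195],"dr":[0,0,0]},{"xyz":[0.132,0,-0.0175],"dr":[0,0,0]},{"xyz":[0.132,0,-0.0155],"dr":[0,0,0]},{"xyz":[0.132,0,-0.0135],"dr":[0,0,0]}]'
python3 -m jog '[{"xyz":[0,0,0.0015],"dr":[0,0,0]},{"xyz":[0,0,0.003],"dr":[0,0,0]},{"xyz":[0,0,0.0045],"dr":[0,0,0]},{"xyz":[0,0,0.006],"dr":[0,0,0]},{"xyz":[0,0,0.0075],"dr":[0,0,0]},{"xyz":[0,0,0.009],"dr":[0,0,0]},{"xyz":[0,0,0.01],"dr":[0,0,0]},{"xyz":[0,0,0.011],"dr":[0,0,0]},{"xyz":[0,0,0.012],"dr":[0,0,0]},{"xyz":[0,0,0.0125],"dr":[0,0,0]},{"xyz":[0,0,0.0129],"dr":[0,0,0]},{"xyz":[0,0,0.0129],"dr":[0,0,0]}]'
python3 where.py .0543 2 3
```

```text
clock: 5.65
eef_pos: [0.5119, -0.0731, 0.0601]
tool_rot: [0.0, 0.671, 0.741, -0.0]
force: [0.2, -0.2, 0.2]
grip_width: 0.0005
grip_force: 0.0
clock: 6.65
eef_pos: [0.5119, -0.0731, 0.0543]
tool_rot: [0.0, 0.671, 0.741, -0.0]
force: [-1.9, -1.9, 8.9]
grip_width: 0.0002
grip_force: 4.3
6.65 [ 0.5119 -0.0731  0.0543] [-1.86 -1.94  8.93] [-0.28  0.49  1.87 -0.    0.77 -0.37] 0.00021970678146265393
dr [ 0.0001  0.0001 -0.0001]
2 [ 0.0022 -0.0017 -0.    ]
3 [ 1.342e-01 -1.800e-03 -1.000e-04]
```

Lid2 is home too, with 9 N at the same height. Next, lid3.

```bash
python3 -m jog '[{"xyz":[0,0,-0.006],"dr":[0,0,0]},{"xyz":[0.002,0,-0.014],"dr":[0,0,0]},{"xyz":[0.01,0,-0.0195],"dr":[0,0,0]},{"xyz":[0.03,0,-0.0195],"dr":[0,0,0]},{"xyz":[0.055,0,-0.0195],"dr":[0,0,0]},{"xyz":[0.08,0,-0.0195],"dr":[0,0,0]},{"xyz":[0.105,0,-0.0195],"dr":[0,0,0]},{"xyz":[0.125,0,-0.0195],"dr":[0,0,0]},{"xyz":[0.133,0,-0.0195],"dr":[0,0,0]},{"xyz":[0.133,0,-0.0175],"dr":[0,0,0]},{"xyz":[0.133,0,-0.0155],"dr":[0,0,0]},{"xyz":[0.133,0,-0.0135],"dr":[0,0,0]}]'
python3 -m jog '[{"xyz":[0,0,0.0015],"dr":[0,0,0]},{"xyz":[0,0,0.003],"dr":[0,0,0]},{"xyz":[0,0,0.0045],"dr":[0,0,0]},{"xyz":[0,0,0.006],"dr":[0,0,0]},{"xyz":[0,0,0.0075],"dr":[0,0,0]},{"xyz":[0,0,0.009],"dr":[0,0,0]},{"xyz":[0,0,0.01],"dr":[0,0,0]},{"xyz":[0,0,0.011],"dr":[0,0,0]},{"xyz":[0,0,0.012],"dr":[0,0,0]},{"xyz":[0,0,0.0127],"dr":[0,0,0]},{"xyz":[0,0,0.0133],"dr":[0,0,0]},{"xyz":[0,0,0.0133],"dr":[0,0,0]}]'
python3 where.py .0543 3 c 4
```

```text
clock: 7.65
eef_pos: [0.5053, -0.0069, 0.0604]
tool_rot: [0.0, 0.671, 0.741, -0.0]
force: [0.1, 0.5, -0.5]
grip_width: 0.0003
grip_force: 0.0
clock: 8.65
eef_pos: [0.5052, -0.0068, 0.0543]
tool_rot: [0.0, 0.671, 0.741, -0.0]
force: [-1.2, -1.8, 7.5]
grip_width: 0.0007
grip_force: 4.0
8.65 [ 0.5052 -0.0068  0.0543] [-1.21 -1.84  7.51] [-0.15  0.48  1.9  -0.    0.76 -0.25] 0.0007323254176494637
dr [ 0.      0.0001 -0.0001]
3 [ 0.001  -0.0018 -0.    ]
c [ 1.309e-01 -1.900e-03 -1.000e-04]
4 [ 1.310e-01  1.282e-01 -1.000e-04]
```

Lid3 is home. Now I'll follow the run over the corner to lid4.

```bash
python3 -m jog '[{"xyz":[0,0,-0.006],"dr":[0,0,0]},{"xyz":[0.002,0,-0.014],"dr":[0,0,0]},{"xyz":[0.01,0,-0.0195],"dr":[0,0,0]},{"xyz":[0.03,0,-0.0195],"dr":[0,0,0]},{"xyz":[0.055,0,-0.0195],"dr":[0,0,0]},{"xyz":[0.08,0,-0.0195],"dr":[0,0,0]},{"xyz":[0.105,0,-0.0195],"dr":[0,0,0]},{"xyz":[0.125,0,-0.0195],"dr":[0,0,0]},{"xyz":[0.131,0,-0.0185],"dr":[0,0,0]},{"xyz":[0.131,0,-0.0185],"dr":[0,0,0]},{"xyz":[0.131,0,-0.0185],"dr":[0,0,0]}]'
python3 -m jog '[{"xyz":[0,0.006,0],"dr":[0,0,0]},{"xyz":[0,0.025,-0.001],"dr":[0,0,0]},{"xyz":[0,0.05,-0.001],"dr":[0,0,0]},{"xyz":[0,0.075,-0.001],"dr":[0,0,0]},{"xyz":[0,0.1,-0.001],"dr":[0,0,0]},{"xyz":[0,0.12,-0.001],"dr":[0,0,0]},{"xyz":[0,0.129,-0.001],"dr":[0,0,0]},{"xyz":[0,0.129,0.001],"dr":[0,0,0]},{"xyz":[0,0.129,0.003],"dr":[0,0,0]},{"xyz":[0,0.129,0.005],"dr":[0,0,0]},{"xyz":[0,0.129,0.005],"dr":[0,0,0]}]'
python3 where.py .0543 4 5
```

```text
clock: 9.57
eef_pos: [0.4985, 0.0588, 0.063]
tool_rot: [0.0, 0.671, 0.742, -0.0]
force: [0.5, -0.1, -0.6]
grip_width: 0.0002
grip_force: 0.0
clock: 10.48
eef_pos: [0.5616, 0.0648, 0.0602]
tool_rot: [-0.001, 0.671, 0.741, -0.001]
force: [-0.5, 0.4, -0.2]
grip_width: 0.0005
grip_force: 0.0
10.4833 [0.5616 0.0648 0.0602] [-0.53  0.44 -0.17] [-0.01  0.53  1.76 -0.    0.85 -0.11] 0.0004515254903466253
dr [-0.0002 -0.     -0.0001]
4 [-0.0004  0.0017  0.0117]
5 [-0.0002  0.1338  0.0115]
```

```bash
python3 -m jog '[{"xyz":[0,0,0.0015],"dr":[0,0,0]},{"xyz":[0,0,0.003],"dr":[0,0,0]},{"xyz":[0,0,0.0045],"dr":[0,0,0]},{"xyz":[0,0,0.006],"dr":[0,0,0]},{"xyz":[0,0,0.0075],"dr":[0,0,0]},{"xyz":[0,0,0.009],"dr":[0,0,0]},{"xyz":[0,0,0.01],"dr":[0,0,0]},{"xyz":[0,0,0.011],"dr":[0,0,0]},{"xyz":[0,0,0.012],"dr":[0,0,0]},{"xyz":[0,0,0.0127],"dr":[0,0,0]},{"xyz":[0,0,0.0133],"dr":[0,0,0]},{"xyz":[0,0,0.0133],"dr":[0,0,0]}]'
python3 where.py .0543 5
```

```text
clock: 11.48
eef_pos: [0.5625, 0.0648, 0.0543]
tool_rot: [-0.0, 0.671, 0.741, -0.0]
force: [-2.7, -0.3, 7.9]
grip_width: 0.0004
grip_force: 3.7
11.4833 [0.5625 0.0648 0.0543] [-2.67 -0.32  7.87] [-0.01  0.54  1.76 -0.    0.84 -0.11] 0.00036412165819090273
dr [-0.0001  0.     -0.0001]
5 [-2.000e-04  1.321e-01 -1.000e-04]
```

Lid4 is home. Next, lid5.

```bash
python3 -m jog '[{"xyz":[0,0,-0.006],"dr":[0,0,0]},{"xyz":[0,0.002,-0.014],"dr":[0,0,0]},{"xyz":[0,0.01,-0.0195],"dr":[0,0,0]},{"xyz":[0,0.03,-0.0195],"dr":[0,0,0]},{"xyz":[0,0.055,-0.0195],"dr":[0,0,0]},{"xyz":[0,0.08,-0.0195],"dr":[0,0,0]},{"xyz":[0,0.105,-0.0195],"dr":[0,0,0]},{"xyz":[0,0.125,-0.0195],"dr":[0,0,0]},{"xyz":[0,0.132,-0.0195],"dr":[0,0,0]},{"xyz":[0,0.132,-0.0175],"dr":[0,0,0]},{"xyz":[0,0.132,-0.0155],"dr":[0,0,0]},{"xyz":[0,0.132,-0.0135],"dr":[0,0,0]}]'
python3 -m jog '[{"xyz":[0,0,0.0015],"dr":[0,0,0]},{"xyz":[0,0,0.003],"dr":[0,0,0]},{"xyz":[0,0,0.0045],"dr":[0,0,0]},{"xyz":[0,0,0.006],"dr":[0,0,0]},{"xyz":[0,0,0.0075],"dr":[0,0,0]},{"xyz":[0,0,0.009],"dr":[0,0,0]},{"xyz":[0,0,0.01],"dr":[0,0,0]},{"xyz":[0,0,0.011],"dr":[0,0,0]},{"xyz":[0,0,0.012],"dr":[0,0,0]},{"xyz":[0,0,0.0127],"dr":[0,0,0]},{"xyz":[0,0,0.0135],"dr":[0,0,0]},{"xyz":[0,0,0.0135],"dr":[0,0,0]}]'
python3 where.py .0543 5
```

```text
clock: 12.48
eef_pos: [0.6276, 0.0714, 0.0603]
tool_rot: [-0.0, 0.671, 0.741, -0.0]
force: [-0.7, -0.7, -0.8]
grip_width: 0.0005
grip_force: 0.0
clock: 13.48
eef_pos: [0.6282, 0.0714, 0.0544]
tool_rot: [-0.0, 0.671, 0.741, -0.0]
force: [-4.3, 0.0, 6.3]
grip_width: 0.0004
grip_force: 3.3
13.4833 [0.6282 0.0714 0.0544] [-4.3   0.01  6.29] [ 0.    0.61  1.61 -0.    0.92 -0.1 ] 0.00040791396015960437
dr [-0.0001  0.     -0.0001]
5 [-0.0002 -0.0001  0.0001]
```

```bash
python3 -m jog '[{"xyz":[0,0,0.0004],"dr":[0,0,0]},{"xyz":[0,0,0.0006],"dr":[0,0,0]},{"xyz":[0,0,0.0006],"dr":[0,0,0]}]'
python3 -m jog '[{"xyz":[0,0,-0.006],"dr":[0,0,0]},{"xyz":[0,0,-0.02],"dr":[0,0,0]},{"xyz":[0,0,-0.05],"dr":[0,0,0]},{"xyz":[0,0,-0.09],"dr":[0,0,0]},{"xyz":[0,0,-0.14],"dr":[0,0,0]},{"xyz":[0,0,-0.19],"dr":[0,0,0]},{"xyz":[0,0,-0.24],"dr":[0,0,0]},{"xyz":[0,0,-0.28],"dr":[0,0,0]},{"xyz":[0,0,-0.3],"dr":[0,0,0]},{"xyz":[0,0,-0.3],"dr":[0,0,0]},{"xyz":[0,0,-0.3],"dr":[0,0,0]}]'
python3 - <<'E'
from h import *
import cv2
a=manip.capture("side")[150:400,170:490,::-1]
cv2.imwrite("pics/s1.png",cv2.resize(a,None,fx=2.4,fy=2.4,interpolation=cv2.INTER_CUBIC))
E
```

```text
clock: 13.73
eef_pos: [0.6282, 0.0714, 0.0543]
tool_rot: [-0.0, 0.671, 0.741, -0.0]
force: [-4.5, -0.4, 8.9]
grip_width: 0.0005
grip_force: 4.4
clock: 14.65
eef_pos: [0.6287, 0.0714, 0.2036]
tool_rot: [0.0, 0.671, 0.741, 0.0]
force: [-1.0, 0.4, 0.8]
grip_width: 0.0001
grip_force: 0.0
```

View pics/s1.png

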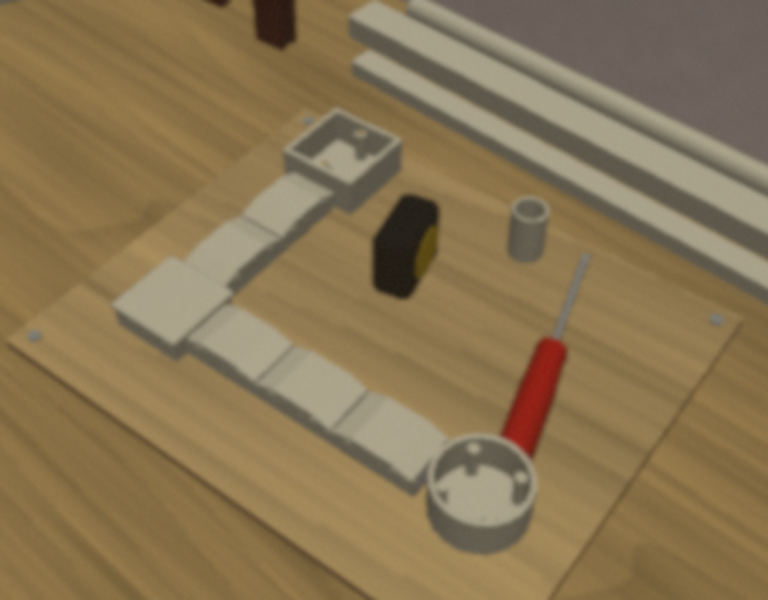

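The side view shows all five lids level and low along the run from (480,490) to (340,160). The tape measure, coupler and screwdriver have not moved, and the arm is clear.

```bash
python3 -c "from station import manip; print(manip.job_done())"
```

```text
the job is handed in; nothing more can be done
None
```

I pressed all five lid pieces home in order, from the round box over the corner to the square box, with at most about 15 N read at the end of each move; the loose tools were left untouched, and I handed the job in at about 15 s.

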